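# Open the sweet jar in its holder

## Robot

A 6-joint arm with a two-finger parallel gripper is mounted at the origin on a cart in front of the work surface, level with it; the furniture and walls round the work are solid. World frame = base frame: x ahead of the robot, y to its left, z up, the work surface at z = 0. Lengths are in mm, angles in rad, forces in N, time in s.
With the tool pointing down it reaches from about 275 to 725 mm from the base axis. Payload 15.9 kg.
Tool frame: the origin (TCP) lies at the very end of the fingers, on their centre line; the grasp point (between the pads) lies 19 mm behind it (ctrl.tcp_to_grasp is the distance from the TCP to the grasp point, in mm); z points along the fingers, y is the line along which they close (so a half turn about z gives the same grasp; the last joint's range is limited). The gripper opens to 85 mm and grips with 20 to 120 N. Pads are 22 mm wide; open, the fingers measure 114 mm over their backs; the gripper's body (76 mm by 85 mm) begins 54 mm behind the grasp point. The pads swing forward as they close: fully open they stand 13 mm farther back than shut.
Start: joints at [1.279, 0.213, -0.034, 1.323, 0, 1.571], TCP at [143.832, 478.85, 231.306] pointing down, gripper open.
Joint ranges: [-2.98, 2.98], [-0.74, 1.72], [-1.14, 1.35], [-2.1, 2.04], [-1.57, 1.44], [-3.14, 3.14]. Speed limits (rad/s): [1.89, 1.89, 2.39, 2.57, 3.14, 3.14].

## Interface

Orientations are given as a unit quaternion [x, y, z, w].
In Python, from rig import ctrl gives the robot as it stands. Calls block until the motion is done:
- ctrl.move_ptp(position, orientation): joint-space move of the TCP to a pose.
- ctrl.move_l(position, ori=None, max_speed=150, force_limit=None): straight line of the TCP; ori=None keeps the orientation; max_speed is the mean speed in mm/s. With force_limit (N) it stops when the force on the tool has changed by that much, and returns True; else False.
- ctrl.movej(angles): joint-space move.
- ctrl.set_gripper(opening, strength=None): finger opening in mm; strength is the grip in N (None keeps the last); returns when the fingers have stopped.
- ctrl.pause(seconds).
- ctrl.ik(position, orientation): joint angles nearest the present ones, or None.
- ctrl.get_state(): the state.
- ctrl.snapshot(name): name is "side" or "top"; returns a dict with "img" (420x560x3 uint8, blue, green, red), "z_map" (420x560 float32, mm along the optical axis (not along the pixel's ray), 0 where there is no reading), "fx", "fy", "cx", "cy" (pixels), "dist" ([k1, k2, p1, p2, k3] as OpenCV has them; the pictures are not rectified), "R" (3x3) and "t" (3): a world point X has camera coordinates R X + t. Camera axes: x right, y down, z forward; pixel columns grow to the right and rows downward; lengths in mm; the calibration is good to about 2 mm. A picture is of the moment at which its call begins.
A pose or a line that the arm cannot do raises ctrl.Unreachable and nothing moves.
- ctrl.sign_off(): hands the job in; it is judged then, once.
Trained networks look in a picture, given as the dict that the camera call returned (one of the last four; its "shot" number tells which), for a name from the list of things; names that differ only in an ending like _2 or _b are one class to them, and where a whole thing is asked for, a point or a joint stands for the part that bears it (a point fixed in the world has none). Each returns a list of dicts, best first, with "confidence" (0 to 1); they miss things now and then, are a little off and sometimes report something else, mostly with a low value. They report only what shows in the picture. A call takes as long as a camera call.
- ctrl.look_for(picture, target): "pixel" ([row, column] in pixels, amid what is visible of it).
- ctrl.silhouettes(picture, target): "region" (420x560 bool, what is visible of it) and "pixel" ([row, column] in pixels, amid what is visible of it).
- ctrl.pinpoint(picture, target): "pixel" ([row, column] in pixels: a listed point, or the origin of a listed thing).
The state is a dict: "time": time; "joint_pos": joint angles; "qd": joint speeds; "effort": joint torques, N m; "eef_pos": TCP position; "orientation": TCP orientation; "contact_force": force on the tool from outside, world axes, zero at the start; "torque": the same for the moment, N m; "gripper_width": finger opening in mm; "finger_force": force on a finger pad.
Only numpy, scipy, OpenCV 4.12 (cv2) and the standard library are available. Lean on these libraries where they do the work, as an engineer would, in place of code of your own. Each camera call takes 0.05 s, during which the arm holds its last target. There are 200 camera calls.

## Task

Stand the capped square glass sweet jar fully down in the square pocket of the wooden jar holder, so that the pocket keeps it from turning. Then unscrew its tight cap anticlockwise (seen from above), turning only until the threads let go, about a fifth of a turn, and lift the cap straight up just clear of the jar. Finish while still holding the cap level in the gripper, right over the mouth, touching nothing else and no more than about 3 cm above it; leave the jar seated in the holder and do not disturb the tins and the mug standing about.

Things in the scene. Friction and masses are not known exactly. Their poses are not given: they have to be found in the camera images.
- jar: Loose upright square clear-glass jar of boiled sweets, 0.35 to 0.65 kg. Body 60 x 60 mm, 78 mm high, flat faces (graspable across the flats), then a round neck; 114 mm high with its cap on. It can be carried by body or cap. Unbraced, it turns along with the cap. Origin: centre of the underside; z up, x and y square to the flat faces.
- jar_mouth (a point): Centre of the jar's mouth (rim), 106 mm above the jar's underside. The cap must rise 20 mm to bring its lower edge level with it.
- cap: Round fluted aluminium twist-off cap on the jar, 58 mm across, 28 mm high, 65 g. Origin: centre of its lower edge, 86 mm above the jar's underside (8 mm above the jar's shoulders) while on; z up. Takes about 0.2 to 0.6 N m to turn; cannot turn clockwise from tight. When its three lugs come free, a seal inside (about 18 N) pushes it up 1 to 2 mm.
- cap_mark (a point): Outer end of a small dark bar on the cap's top: 25 mm from its centre along the cap's x axis, 28 mm above its lower edge. At the start the cap's x lies 0 to 0.08 rad anticlockwise of the jar's x. The lugs hold until about 0.73 rad anticlockwise, are free from there to about 1.8 rad (lift at 1.2), then catch again.
- holder: Wooden jar holder fixed to the worktop: base 115 x 95 x 6 mm, square pocket 65 mm wide between four 9 mm walls reaching 32 mm above the worktop, with outward-flared lips up to 43 mm. The jar fits, any face to the front, with 2.5 mm to spare per side and about 0.08 rad of turn either way. Origin: centre of the underside; x, y square to the walls.
- holder_floor (a point): Centre of the pocket's floor, 6 mm above the worktop; the seated jar's underside rests here.
- oval_tin_0: Loose oval tin, 78 x 64 x 20 mm, bystander; origin at the centre of its underside.
- oval_tin_1: A second loose oval tin, 78 x 64 x 20 mm, bystander; origin at the centre of its underside.
- mug: Loose white mug with a leaf picture, 85 x 118 x 94 mm, bystander; origin at the centre of its underside.
- round_tin: Loose round tin, 45 mm across and 19 mm high, bystander; origin at the centre of its underside.

How it is judged (in metres and radians):
On the way, in this order (a step that is already met when the one before it is completed fails the run):
1. the jar stands fully down in the holder's pocket, upright, with its cap still on and tight (horizontal distance between jar and holder_floor below 0.008 m and z of jar in the frame of holder_floor between -0.004 and 0.004 m and angle between jar's own z axis and vertical below 0.08 rad and z of cap_mark in the frame of jar below 0.1205 m and z of cap in the frame of jar below 0.0915 m and angle between the x axis of cap and the x axis of jar, either way round below 0.5 rad), for 0.2 s.
2. the cap is turned anticlockwise until the lugs are free, with the jar seated in the holder and the cap not yet lifted (horizontal distance between jar and holder_floor below 0.008 m and z of jar in the frame of holder_floor between -0.004 and 0.004 m and angle between jar's own z axis and vertical below 0.08 rad and z of cap_mark in the frame of jar below 0.1205 m and z of cap in the frame of jar below 0.0915 m and angle between the x axis of cap and the x axis of jar, either way round above 0.7 rad and y of cap_mark in the frame of jar above 0.012 m), for 0.05 s.
At the end, for the whole second after the job is handed in: Fingers hold the cap still and level (0.2 rad), its lower edge 1 to 45 mm above the mouth and within 18 mm of its axis, touching nothing else, turned 0.70 to 2.4 rad anticlockwise of the jar's x axis; the jar stands upright in the pocket (8 mm of centre, 4 mm of floor), untouched by the arm (horizontal distance between jar and holder_floor below 0.008 m and z of jar in the frame of holder_floor between -0.004 and 0.004 m and angle between jar's own z axis and vertical below 0.08 rad and angle between the x axis of cap and the x axis of jar, either way round above 0.7 rad and y of cap_mark in the frame of jar above 0.012 m and z of cap in the frame of jar_mouth between 0.001 and 0.045 m and horizontal distance between cap and jar_mouth below 0.018 m and angle between cap's own z axis and vertical below 0.2 rad and contact force between the fingers and cap above 1 N and contact force between cap and jar below 0.1 N and contact force between cap and holder below 0.1 N and contact force between the arm and jar below 0.5 N and linear speed of each of cap, jar below 0.02 m/s); the arm keeps its last pose, push and grip.
It fails at once if a tin or the mug is moved by more than 3 cm (distance of any of oval_tin_0, oval_tin_1, mug, round_tin from where it was at the start of the episode above 0.03 m).
It fails at once if the jar is tipped by more than 0.6 rad (angle between jar's own z axis and vertical above 0.6 rad).
It fails at once if the cap is forced off the jar while its lugs are still engaged (z of cap in the frame of jar above 0.098 m and angle between the x axis of cap and the x axis of jar, either way round below 0.4 rad).
It also fails if it takes over 51 s, if anything falls off the work surface, if the arm or the gripper's body presses on something with over 40 N, if the wrist force passes 120 N, or if a joint passes its speed limit or range.

## Working session

There is one attempt and no reset: what is moved stays moved. The work goes in short steps, each a Python script; the robot and the scene stay as the last script left them, time stands still between calls to the robot, and variables do not carry over. Pictures are saved under pics/ and viewed, at most 10 in all, crops included, and the job is handed in when it is done.

```bash
mkdir -p pics; ls; cat > h.py <<'E'
import numpy as np, cv2
from rig import ctrl
def K(s): return np.array([[s["fx"],0,s["cx"]],[0,s["fy"],s["cy"]],[0,0,1.]])
def ray(s,px):
    u=cv2.undistortPoints(np.array([[[px[1],px[0]]]],float),K(s),np.array(s["dist"],float))[0,0]
    R=np.array(s["R"]);t=np.array(s["t"]); return -R.T@t, R.T@np.array([u[0],u[1],1.])
def atz(s,px,z):
    o,d=ray(s,px); return o+d*(z-o[2])/d[2]
def depth(s,px):
    o,d=ray(s,px); r,c=int(round(px[0])),int(round(px[1])); return o+d*s["z_map"][r,c]
def tri(s1,p1,s2,p2):
    o1,d1=ray(s1,p1);o2,d2=ray(s2,p2);d1/=np.linalg.norm(d1);d2/=np.linalg.norm(d2)
    a=np.linalg.lstsq(np.c_[d1,-d2],o2-o1,rcond=None)[0]
    A=o1+a[0]*d1;B=o2+a[1]*d2; return (A+B)/2,np.linalg.norm(A-B)
def cloud(s,m):
    rc=np.argwhere(m&(s["z_map"]>0)); 
    u=cv2.undistortPoints(rc[:,None,::-1].astype(float),K(s),np.array(s["dist"],float))[:,0]
    z=s["z_map"][rc[:,0],rc[:,1]][:,None]
    return (np.c_[u,np.ones(len(u))]*z-np.array(s["t"]))@np.array(s["R"])
E
python3 - <<'E'
from h import *
S={n:ctrl.snapshot(n) for n in("side","top")}
for n,s in S.items():
    cv2.imwrite(f"pics/{n}0.png",s["img"]); print(n,"cam at",(-np.array(s["R"]).T@s["t"]).round())
for t in ["jar","jar_mouth","cap","cap_mark","holder","holder_floor","oval_tin_0","mug","round_tin"]:
    P={}
    for n,s in S.items():
        r=ctrl.pinpoint(s,t); P[n]=r
        for q in r[:2]: print(t,n,np.round(q["pixel"],1),round(q["confidence"],2),"depth",depth(s,q["pixel"]).round(),"z0",atz(s,q["pixel"],0).round())
    if P["side"] and P["top"]: print("   TRI",[np.round(x,1) for x in tri(S["side"],P["side"][0]["pixel"],S["top"],P["top"][0]["pixel"])])
print(ctrl.get_state()["orientation"],ctrl.get_state()["time"])
E
```

```text
pics
side cam at [ 383. 1056.  762.]
top cam at [ 482.   39. 1684.]
jar side [322.9 308.6] 0.58 depth [477. 353.  27.] z0 [481. 326.   0.]
jar top [241.1 196.2] 0.73 depth [480. 296. 119.] z0 [479. 316.   0.]
   TRI [array([480.7, 317.3,  -9.4]), np.float64(2.7)]
jar_mouth top [240.5 191.4] 0.69 depth [482. 310. 119.] z0 [482. 331.   0.]
cap side [287.2 310.7] 0.83 depth [477. 342. 113.] z0 [493. 219.   0.]
cap top [237.9 193.8] 0.83 depth [489. 304. 112.] z0 [490. 323.   0.]
   TRI [array([485.2, 308.9,  81.8]), np.float64(8.1)]
cap_mark side [274.6 304.2] 0.77 depth [494. 312. 115.] z0 [514. 179.   0.]
cap_mark top [232.8 195.6] 0.66 depth [504. 299. 110.] z0 [506. 317.   0.]
   TRI [array([500.1, 299.5, 104.2]), np.float64(8.1)]
holder side [226.7 316.7] 0.9 depth [508.  22.  25.] z0 [513. -13.   0.]
holder top [223.5 300.6] 0.88 depth [528. -14.  10.] z0 [528. -15.   0.]
   TRI [array([520.6, -15.5,  -2. ]), np.float64(15.4)]
holder_floor side [221.4 313.8] 0.62 depth [523. -31.   3.] z0 [523. -36.   0.]
holder_floor top [227.  301.3] 0.94 depth [517. -16.   5.] z0 [517. -17.   0
[... 257 characters left out ...]
73 depth [ 524. -158.   22.] z0 [ 524. -161.    0.]
oval_tin_0 top [238.9 389.5] 0.62 depth [ 473. -290.   21.] z0 [ 473. -294.    0.]
   TRI [array([ 526.5, -160.8,   -2.4]), np.float64(4.6)]
mug side [330.4 213. ] 0.57 depth [659. 402.  20.] z0 [667. 384.   0.]
round_tin side [274.  214.4] 0.76 depth [711. 231.  13.] z0 [717. 216.   0.]
round_tin side [330.1 213.4] 0.33 depth [658. 401.  21.] z0 [666. 383.  -0.]
round_tin top [163.4 229.2] 0.54 depth [721. 206.  18.] z0 [724. 207.   0.]
round_tin top [239.9 387.5] 0.36 depth [ 470. -284.   20.] z0 [ 470. -288.    0.]
   TRI [array([722.5, 207.7,  -7.8]), np.float64(4.7)]
[ 1.45372752e-01  9.89376957e-01 -7.16532500e-06  1.33117489e-05] 1.0
```

```bash
python3 - <<'E'
import cv2,numpy as np
s=cv2.imread("pics/side0.png");t=cv2.imread("pics/top0.png")
f=lambda i,r,c,h,w:cv2.resize(i[r:r+h,c:c+w],(400,300),interpolation=cv2.INTER_CUBIC)
cv2.imwrite("pics/c0.png",np.vstack([np.hstack([f(s,245,250,90,120),f(s,190,257,75,100)]),np.hstack([f(t,218,166,45,60),f(t,200,270,45,60)])]))
E
python3 - <<'E'
from h import *
S={n:ctrl.snapshot(n) for n in("side","top")}
for n,s in S.items():
    for t in["jar","cap","holder"]:
        r=ctrl.silhouettes(s,t)
        for q in r[:1]:
            m=q["region"]; p=cloud(s,m); print(n,t,m.sum(),round(q["confidence"],2),"z pct",np.percentile(p[:,2],[2,25,50,75,90,98]).round(), "box",np.argwhere(m).min(0),np.argwhere(m).max(0))
            if t=="cap":
                k=p[abs(p[:,2]-np.percentile(p[:,2],90 if n=="side" else 50))<6]; print("  top pts xy min/max/mean",k.min(0).round(),k.max(0).round(),k.mean(0).round(1))
            if t=="holder":
                k=p[p[:,2]>28]; 
                if len(k)>5:
                    print("  wall",len(k),k.mean(0).round(1),k.min(0).round(),k.max(0).round(),cv2.minAreaRect(k[:,:2].astype(np.float32)))
                c,_=cv2.findContours(m.astype(np.uint8),0,2); c=max(c,key=cv2.contourArea)[:,0,::-1]
                w=np.array([atz(s,x,15)[:2] for x in c],np.float32); print("  rect@15",cv2.minAreaRect(w))
E
```

```text
side jar 1348 0.56 z pct [ 0. 24. 47. 69. 78. 80.] box [287 291] [330 333]
side cap 729 0.87 z pct [ 90. 105. 113. 115. 116. 117.] box [267 298] [296 327]
  top pts xy min/max/mean [449. 285. 110.] [505. 343. 118.] [477.3 316.7 114.2]
side holder 1272 0.69 z pct [ 1.  5. 15. 31. 37. 41.] box [204 290] [237 334]
  wall 386 [524.3 -13.9  34.7] [480. -61.  28.] [567.  31.  44.] ((524.5977783203125, -14.7322998046875), (79.01343536376953, 92.32634735107422), 7.459293842315674)
  rect@15 ((524.4317626953125, -22.68896484375), (110.09840393066406, 148.1063232421875), 6.100124359130859)
top jar 135 0.43 z pct [ 3. 36. 67. 77. 80. 82.] box [230 192] [253 209]
top cap 349 0.69 z pct [ 72. 111. 114. 116. 119. 122.] box [232 181] [251 203]
  top pts xy min/max/mean [451. 282. 108.] [507. 340. 120.] [477.6 311.7 114.1]
```

View pics/c0.png

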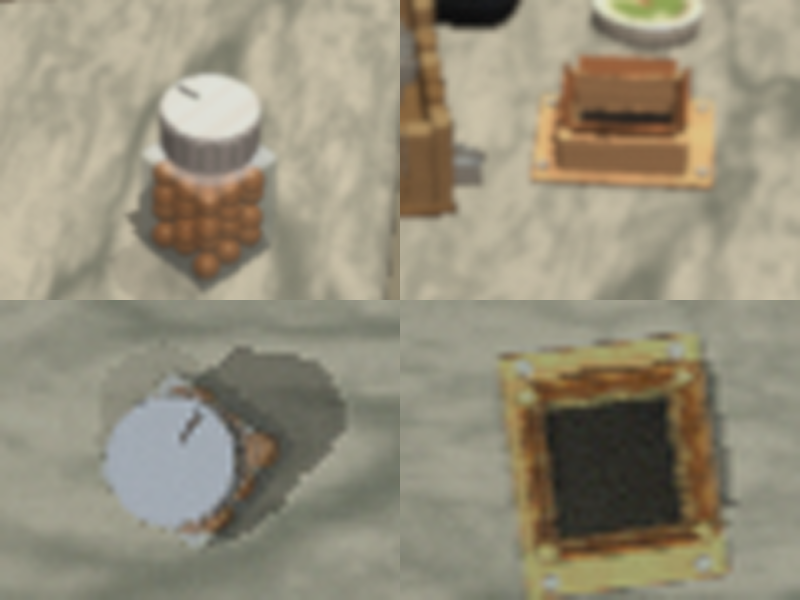

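View pics/side0.png

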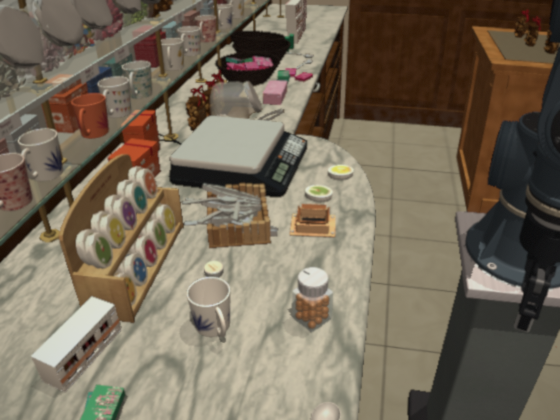

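View pics/top0.png

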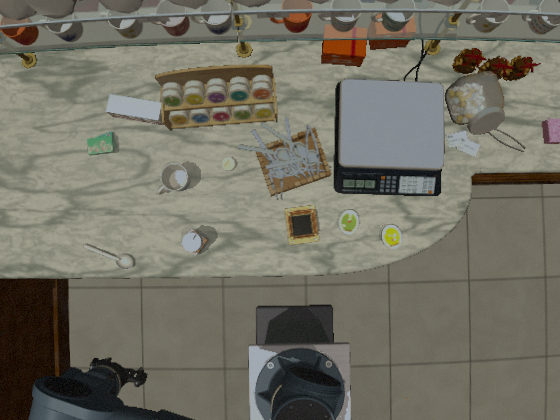

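```bash
cat >> h.py <<'E'
from scipy.optimize import minimize
def sqfit(p,half,x0):
    def f(v,full=0):
        c,s=np.cos(v[2]),np.sin(v[2]); q=(p[:,:2]-v[:2])@np.array([[c,-s],[s,c]])
        d=np.abs(np.abs(q).max(1)-half); return np.minimum(d,6).mean()
    best=min((minimize(f,[x0[0],x0[1],a],method="Nelder-Mead") for a in np.arange(-.8,.8,.1)),key=lambda r:r.fun)
    return best.x.round(3),round(best.fun,2)
def quat(psi):
    f=(psi+np.pi/2)/2; return [np.cos(f),np.sin(f),0,0]
E
python3 - <<'E'
from h import *
s,t=ctrl.snapshot("side"),ctrl.snapshot("top")
m=ctrl.silhouettes(s,"jar")[0]["region"]; p=cloud(s,m); k=p[(p[:,2]>8)&(p[:,2]<72)]
print("jar sq",len(k),sqfit(k,29,(477,312)))
c=np.zeros((420,560),bool);c[262:335,285:340]=1
p=cloud(s,c);k=p[(p[:,2]>15)&(p[:,2]<72)&(abs(p[:,0]-477)<60)&(abs(p[:,1]-312)<60)];print("jar sq2",len(k),sqfit(k,29,(477,312)))
# holder: corners by eye
top=lambda x,y:(200+(y-300)/6.667,270+(x-400)/6.667)
sid=lambda x,y:(190+y/4,257+(x-400)/4)
for n,c,z in(("base",[(503,360),(695,335),(730,573),(530,598)],6),("floor",[(550,405),(668,395),(680,520),(560,535)],32)):
    w=np.array([atz(t,top(*q),z) for q in c]);e=np.roll(w,-1,0)-w
    print(n,w.mean(0).round(1),np.linalg.norm(e,axis=1).round(),np.arctan2(e[:,1],e[:,0]).round(3))
w=np.array([atz(s,sid(*q),6) for q in[(530,183),(713,187),(716,107)]]);print("side base corners",w.round(1).tolist(),"ctr",((w[0]+w[2])/2).round(1))
# base corner triangulation  (+x,+y)=top TL ... front (side cam) edge is +y = left edge in top
for a,b in((503,360),(None)),((530,598),(None)): pass
print("tri +x+y",tri(t,top(503,360),s,sid(530,183)),"tri -x+y",tri(t,top(530,598),s,sid(713,187)))
full=np.ones((420,560),bool)
for n,v in(("s",s),("t",t)):
    p=cloud(v,full); d=np.hypot(p[:,0]-520,p[:,1]+16)
    for lo,hi in((60,80),(80,100),(100,130)):
        k=p[(d>lo)&(d<hi)&(p[:,2]<500)]; i=k[:,2].argmax(); print(n,lo,hi,k[i].round())
    path=p[(p[:,0]>400)&(p[:,0]<600)&(p[:,1]>50)&(p[:,1]<260)&(p[:,2]<600)];print(" path max",path[path[:,2].argmax()].round())
    if n=="t":
        k=p[(d<60)&(p[:,2]>34)];print("lips",len(k),cv2.minAreaRect(k[:,:2].astype(np.float32)))
        k=p[(d<75)&(p[:,2]>2.5)&(p[:,2]<45)];print("all",cv2.minAreaRect(k[:,:2].astype(np.float32)))
for ps in np.arange(-1.5,1.6,.5):
    a=ctrl.ik([477.5,312,160],quat(ps)); b=ctrl.ik([520,-16,100],quat(ps)); print(round(ps,2),None if a is None else a[5].__round__(2),None if b is None else b[5].__round__(2))
E
```

```text
jar sq 921 (array([477.647, 313.941,  -0.643]), np.float64(0.76))
jar sq2 831 (array([477.7  , 313.934,  -0.642]), np.float64(0.75))
base [523.4 -19.3   6. ] [ 91. 113.  95. 113.] [-1.463 -3.02   1.673  0.091]
floor [524.  -18.4  32. ] [55. 58. 56. 60.] [-1.508 -3.07   1.673  0.055]
side base corners [[573.1, 46.5, 6.0], [459.9, 29.8, 6.0], [467.8, -59.1, 6.0]] ctr [520.4  -6.3   6. ]
tri +x+y (array([575.47628357,  32.02252209,  -4.79766314]), np.float64(0.592235919092123)) tri -x+y (array([ 4.61506254e+02,  2.16096692e+01, -9.81584102e-02]), np.float64(1.9069607774140938))
s 60 80 [568.  24.   9.]
s 80 100 [479. -93.   4.]
s 100 130 [620.  65.  67.]
 path max [401. 122.   5.]
t 60 80 [568. -53.  37.]
t 80 100 [614. -17.  14.]
t 100 130 [643.  14.  72.]
 path max [468. 179.  17.]
lips 199 ((525.22412109375, -18.439926147460938), (82.1748275756836, 83.04489135742188), 5.881735801696777)
all ((520.4168701171875, -15.6685791015625), (144.4752197265625, 144.3814697265625), 88.69357299804688)
-1.5 -2.63 3.04
-1.0 -3.13 2.54
-0.5 2.65 2.04
0.0 2.15 1.54
0.5 1.65 1.04
1.0 1.15 0.54
1.5 0.65 0.04
```

```bash
python3 - <<'E'
from h import *
g=quat(.5)
ctrl.set_gripper(85,80)
ctrl.move_ptp([477.5,312.5,200],g)
print(ctrl.move_l([477.5,312.5,81],max_speed=100,force_limit=8))
ctrl.set_gripper(40,80)
st=ctrl.get_state();print(st["time"],st["gripper_width"],st["finger_force"],st["eef_pos"])
ctrl.move_l([477.5,312.5,181],max_speed=100)
ctrl.move_l([524.5,-17.5,181],quat(.5-.866),max_speed=200)
st=ctrl.get_state();print(st["time"],st["gripper_width"],st["contact_force"],st["eef_pos"],st["joint_pos"])
s,t=ctrl.snapshot("side"),ctrl.snapshot("top")
m=ctrl.silhouettes(s,"jar")
print(len(m))
p=cloud(s,m[0]["region"]);print(np.percentile(p[:,2],[2,50,98]),p.mean(0))
k=p[(p[:,2]>110)&(p[:,2]<172)];print(len(k),sqfit(k,29,(524,-17)))
f=lambda i,r,c,h,w:cv2.resize(i[r:r+h,c:c+w],(400,300),interpolation=cv2.INTER_CUBIC)
cv2.imwrite("pics/c1.png",np.hstack([f(s["img"],150,250,90,120),f(t["img"],190,260,60,80)]))
E
```

```text
False
4.8917 56.39120879997538 84.12491601426154 [478.09399069 312.86837932  81.77260369]
7.8583 56.85173846968954 [-0.63654832  0.23693975 -4.58594054] [524.41100208 -16.82123367 180.98809765] [-3.21763998e-02  2.77564491e-01 -7.78627493e-02  1.21544253e+00
  1.84473620e-04  1.90334833e+00]
1
[100.87590484 144.87399478 179.48580862] [520.0051719    9.73354983 143.40951581]
544 (array([ 5.23516e+02, -1.63520e+01,  4.70000e-02]), np.float64(1.61))
```

View pics/c1.png

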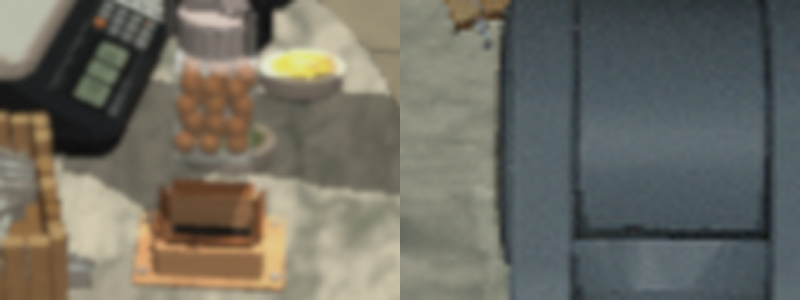

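```bash
python3 - <<'E'
from h import *
def run(s,tag):
    m=ctrl.silhouettes(s,"jar")[0]["region"]; p=cloud(s,m); h=ctrl.silhouettes(s,"holder")
    def line(k,w):
        for thr in(8,4,3):
            a,b=np.polyfit(k[:,0],k[:,1],1); r=k[:,1]-a*k[:,0]-b; k=k[r>-thr] if w else k[abs(r)<thr]
        return round(np.arctan(a),3),round(a*524.5+b,1),len(k)
    q=p[(p[:,1]>0)&(p[:,2]>108)&(p[:,2]<170)&(abs(p[:,0]-523)<26)]; print(tag,"jar face yaw,y@524",line(q,0))
    hh=cloud(s,h[0]["region"]); q=hh[(hh[:,1]>10)&(hh[:,2]>9)&(hh[:,2]<29)&(abs(hh[:,0]-524)<38)]; print(" holder wall",line(q,0),"x range",np.percentile(hh[:,0],[1,99]).round(1))
    print(" jar x",np.percentile(p[:,0],[1,99]).round(1))
for i in range(3): run(ctrl.snapshot("side"),i)
s=ctrl.snapshot("side"); cv2.imwrite("pics/c2.png",cv2.resize(s["img"][145:240,275:345],(590,800)[::1],interpolation=cv2.INTER_CUBIC)[:,:][::1] if 0 else cv2.resize(s["img"][145:240,270:350],(505,600),interpolation=cv2.INTER_CUBIC))
E
```

```text
0 jar face yaw,y@524 (np.float64(0.043), np.float64(12.5), 411)
 holder wall (np.float64(0.076), np.float64(25.1), 154) x range [467.4 578.8]
 jar x [493.2 548.5]
1 jar face yaw,y@524 (np.float64(0.045), np.float64(12.1), 422)
 holder wall (np.float64(0.107), np.float64(25.4), 165) x range [467.5 578.1]
 jar x [493.2 548.9]
2 jar face yaw,y@524 (np.float64(0.045), np.float64(12.2), 390)
 holder wall (np.float64(0.094), np.float64(25.1), 160) x range [468.4 579.4]
 jar x [493.4 548.1]
```

View pics/c2.png

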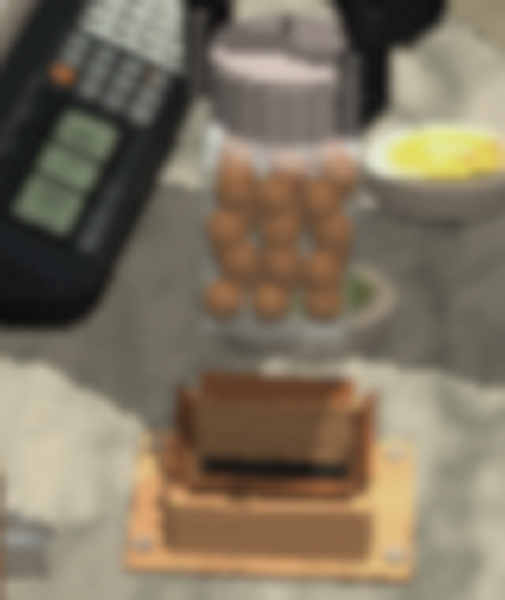

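```bash
python3 - <<'E'
from h import *
g=quat(.5-.866+.05)
def st(tag):
    s=ctrl.get_state();print(tag,round(s["time"],2),s["eef_pos"].round(1) if hasattr(s["eef_pos"],"round") else s["eef_pos"],np.round(s["contact_force"],1),np.round(s["torque"],2),round(s["gripper_width"],1))
ctrl.move_l([523.7,-17.3,140],g,max_speed=100); st("above")
print(ctrl.move_l([523.7,-17.3,100],max_speed=40,force_limit=10)); st("in")
if ctrl.get_state()["eef_pos"][2]<103:
    print(ctrl.move_l([523.7,-17.3,84],max_speed=25,force_limit=10)); st("down")
s=ctrl.snapshot("side"); cv2.imwrite("pics/c3.png",cv2.resize(s["img"][155:240,270:350],(564,600),interpolation=cv2.INTER_CUBIC))
E
```

```text
above 9.07 [523.8 -17.3 140.3] [-0.2  0.6 -4.2] [0.   0.   0.04] 56.4
False
in 10.22 [523.9 -17.3 100.3] [-0.4 -0.4 -4.9] [ 0.03  0.03 -0.03] 56.8
True
down 10.74 [524.4 -17.4  87.5] [-1.6 -0.6 13.5] [-0.01  0.56  0.04] 56.5
```

View pics/c3.png

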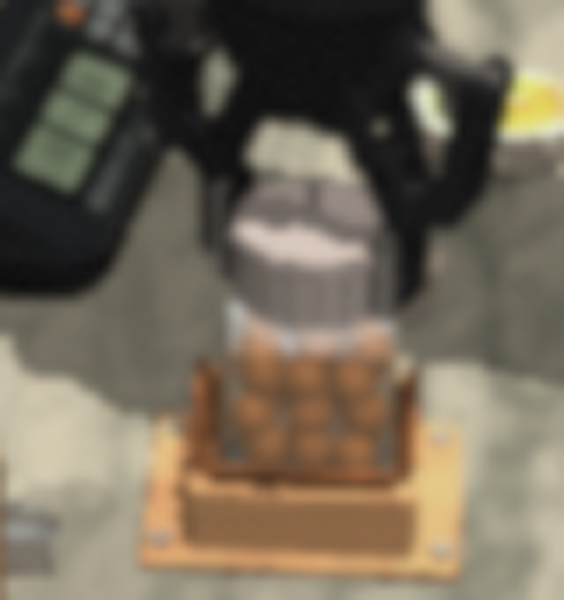

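```bash
python3 - <<'E'
from h import *
b=.5-.866+.05
def st(tag):
    s=ctrl.get_state();print(tag,round(s["time"],2),np.round(s["eef_pos"],1),np.round(s["contact_force"],1),np.round(s["torque"],2),round(s["gripper_width"],1),np.round(s["finger_force"],1))
ctrl.set_gripper(40,110); ctrl.pause(.3); st("grip")
P=np.array(ctrl.get_state()["eef_pos"]); P=[P[0],P[1],87.0]
for a in(.2,.4,.6,.8,.95,1.1):
    ctrl.move_l(P,quat(b+a),max_speed=100); st(a)
ctrl.pause(.2); st("end")
s=ctrl.snapshot("side"); cv2.imwrite("pics/c4.png",cv2.resize(s["img"][155:240,270:350],(564,600),interpolation=cv2.INTER_CUBIC))
for q in ctrl.pinpoint(s,"cap_mark")[:2]+ctrl.pinpoint(s,"cap")[:1]: print(q["pixel"],q["confidence"],atz(s,q["pixel"],120).round(1))
E
```

```text
grip 11.31 [524.4 -17.4  87.7] [-1.4 -0.8 13.1] [-0.    0.43 -0.  ] 56.2 113.6
0.2 11.66 [525.  -17.4  87.7] [-1.8  0.4 10.8] [-0.02  0.65  0.26] 56.1 114.0
0.4 12.01 [525.2 -17.5  87.7] [-1.4  0.  10.3] [-0.13  0.53  0.21] 56.0 114.0
0.6 12.36 [525.3 -17.5  87.9] [-1.4  0.7 11.3] [-0.18  0.47  0.17] 56.5 114.2
0.8 12.71 [525.5 -17.4  88.2] [-1.4  0.4 14. ] [-0.11  0.51  0.13] 55.9 114.6
0.95 13.01 [525.5 -17.4  88.1] [-2.5  0.9 14.7] [-0.05  0.55  0.1 ] 56.1 114.6
1.1 13.31 [525.5 -17.4  88.1] [-2.  -0.1 15.5] [-0.1   0.58  0.17] 55.8 114.6
end 13.51 [525.4 -17.4  88.1] [-1.9  0.4 15.7] [-0.01  0.54  0.19] 55.9 114.6
[185.6, 305.0] 0.87 [545.1 -13.5 120. ]
[193.0, 311.4] 0.8 [524.4  18.2 120. ]
```

View pics/c4.png

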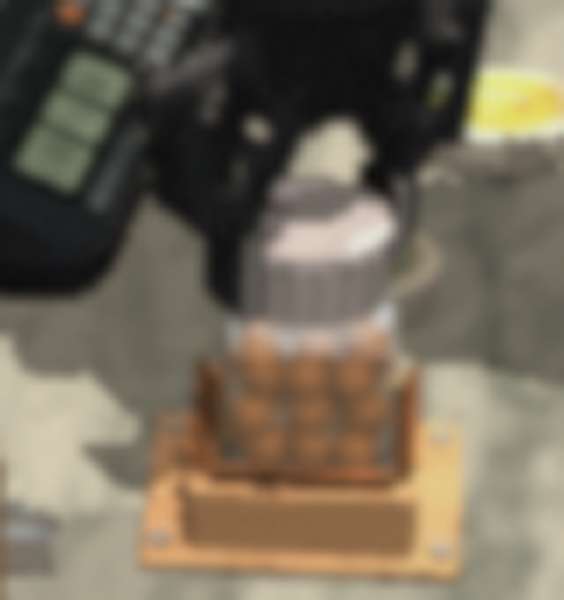

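```bash
python3 - <<'E'
from h import *
def st(tag):
    s=ctrl.get_state();print(tag,round(s["time"],2),np.round(s["eef_pos"],1),np.round(s["contact_force"],1),np.round(s["torque"],2),round(s["gripper_width"],1))
P=np.array(ctrl.get_state()["eef_pos"])
for dz in(3,8,16,33):
    ctrl.move_l([P[0],P[1],P[2]+dz],max_speed=30); st(dz)
ctrl.pause(.5); st("end")
s=ctrl.snapshot("side"); cv2.imwrite("pics/c5.png",cv2.resize(s["img"][145:240,270:350],(505,600),interpolation=cv2.INTER_CUBIC))
for n in("cap_mark","cap","jar_mouth"):
  for q in ctrl.pinpoint(s,n)[:1]: print(n,q["pixel"],q["confidence"],atz(s,q["pixel"],{"cap_mark":153,"cap":125,"jar_mouth":112}[n]).round(1))
E
```

```text
3 13.95 [525.4 -17.4  91. ] [-1.3  0.4  0.6] [0.04 0.3  0.07] 56.1
8 14.27 [525.4 -17.4  96.2] [-0.8 -0.3  0.9] [0.08 0.34 0.02] 56.0
16 14.68 [525.7 -17.4 104.3] [ 0.5  0.5 -0.4] [-0.04  0.03  0.  ] 55.7
33 15.4 [525.4 -17.4 121.1] [-0.3 -0.2 -1.2] [-0.06 -0.02 -0.02] 55.8
end 15.9 [525.4 -17.4 121. ] [-0.2  0.4  0. ] [0.01 0.02 0.  ] 56.1
cap_mark [172.0, 305.7] 0.71 [545.4 -23.4 153. ]
cap [184.9, 312.0] 0.72 [527.4 -11.6 125. ]
jar_mouth [187.2, 313.9] 0.85 [524.1 -23.1 112. ]
```

View pics/c5.png

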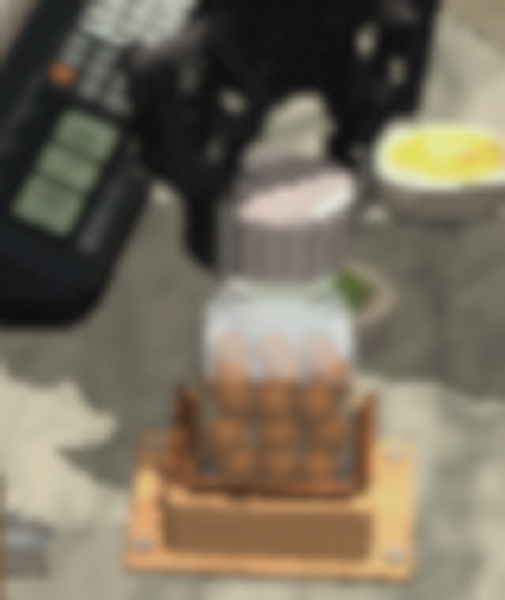

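```bash
python3 -c "
from rig import ctrl
print(ctrl.sign_off())"
```

```text
the job is handed in; nothing more can be done
None
```

The job is handed in at about 16 s on the robot's clock: the last picture and force readings show the jar seated in the holder and the cap unscrewed about 1.1 rad. The gripper is holding it roughly level about 13 mm above the mouth; the judge's verdict was not reported back.

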